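# Build up the tiered pastry stand

## Robot

A 6-joint arm with a two-finger parallel gripper is mounted at the origin on the work surface. World frame = base frame: x ahead of the robot, y to its left, z up, the work surface at z = 0. Lengths are in m, angles in rad, forces in N, time in s.
With the tool pointing down it reaches from about 0.375 to 0.825 m from the base axis. Payload 5.5 kg.
Tool frame: the origin (TCP) lies between the finger pads; the fingertips stand 19 mm ahead of it and the grasp point (between the pads) is the TCP; z points along the fingers, y is the line along which they close (so a half turn about z gives the same grasp; the last joint's range is limited). The gripper opens to 85 mm and grips with 20 to 120 N. Pads are 22 mm wide; open, the fingers measure 114 mm over their backs; the gripper's body (76 mm by 85 mm) begins 54 mm behind the grasp point. The pads swing forward as they close: fully open they stand 13 mm farther back than shut.
Start: joints at [1.323, 0.314, -0.047, 1.21, 0, 1.571], TCP at [0.147, 0.582, 0.25] pointing down, gripper open.
Joint ranges: [-2.67, 2.67], [-0.69, 1.73], [-1.03, 1.25], [-2.08, 2.16], [-1.42, 1.45], [-3.14, 3.14]. Speed limits (rad/s): [2.39, 2.39, 3.01, 3.14, 3.14, 3.14].

## Interface

Orientations are given as [roll, pitch, yaw] about the fixed x, y, z axes, in that order (R = Rz(yaw) Ry(pitch) Rx(roll)).
In Python, from cell import read_state, read_camera, sign_off, outline_of gives the robot as it stands.
- The arm moves only by the shell command python3 -m crank 'ROWS' [FORCE]. ROWS is text: rows parted by semicolons, each of 7 numbers parted by spaces: the shift along the tool's x, y, z in mm, then the turn, a rotation vector about the tool's x, y, z in rad, then the opening, from -1 (shut) to 1 (fully open). In form: x y z wx wy wz hand; .... A call has 1 to 12 rows; each row shifts and turns the commanded pose from where the row before left it, along the tool's axes as they then stand; what a row does not reach is not made up. A row lasts 1/12 s, in which the tool goes at most 41.7 mm and 7.16 degrees, less where a joint would pass 70% of its speed; a pose out of reach is approached as far as the arm can. A call with a gripper value outside its range is refused whole. The fingers move at their own pace and stop on an object; FORCE is the grip in N (left out, the last holds). Time passes only in rows, so rows that do not move let the fingers close. It gives the time, the measured TCP pose, the force, the opening and the grip force at its end, in the units of the state.
- read_state(): the state, without advancing time (a new reading comes with each control period).
- read_camera(name): name is "scene" or "top" or "wrist"; returns a dict with "img" (400x640x3 uint8, blue, green, red), "fov_y" (degrees; the focal length in pixels is half the picture's height over the tangent of half this angle, whatever the lens; pixels are square), "cx", "cy" (the principal point, pixels), "pose" (4x4, takes a point from camera to world coordinates); the wrist camera has in their place "T_tool_cam" (4x4, takes a point from camera to tool coordinates, whose origin is the TCP and whose axes are the flange's). Camera axes: x right, y up, looking along -z (the intrinsics and any distortion apply to the point x, -y, -z); pixel columns grow to the right and rows downward; lengths in m; the calibration is good to about 2 mm. The wrist camera is an equidistant fisheye: a pixel r from the principal point sees the ray r / f radians off the axis. A picture is of the moment at which its call begins: read the wrist's pose just before it. There is no depth.
- sign_off(): hands the job in; it is judged then, once.
Trained networks look in a picture, given as the dict that the camera call returned (one of the last four; its "shot" number tells which), for a name from the list of things; names that differ only in an ending like _2 or _b are one class to them, and where a whole thing is asked for, a point or a joint stands for the part that bears it (a point fixed in the world has none). Each returns a list of dicts, best first, with "p" (0 to 1); they miss things now and then, are a little off and sometimes report something else, mostly with a low value. They report only what shows in the picture. A call takes as long as a camera call. They do not tell look-alikes from the thing itself.
- outline_of(picture, target): "pixels" (400x640 bool, what is visible of it) and "pixel" ([column, row] in pixels, amid what is visible of it).
The state is a dict: "time_s": time; "q": joint angles; "qvel": joint speeds; "joint_efforts": joint torques, N m; "eef_pos": TCP position; "tcp_rot": TCP orientation; "contact_force": force on the tool from outside, world axes, zero at the start; "torque": the same for the moment, N m; "width": opening from 0.0 (shut) to 1.0 (fully open); "gripper_force": force on a finger pad.
Only numpy, scipy, OpenCV 4.12 (cv2) and the standard library are available. Lean on these libraries where they do the work, as an engineer would, in place of code of your own. Each camera call takes 0.05 s, during which the arm holds its last target. There are 200 camera calls.

## Task

Assemble the pastry stand where its foot stands on the counter, building upward one piece at a time: the large tier onto the foot, then the medium tier, then the small tier, and the finial on top, each fitted over the cone below so that it sits fully home and level. Lower the pieces, do not let them fall, and leave the cakes, the tart and the sugar jar where they are.

Things in the scene. Friction and masses are not known exactly. Their poses are not given: they have to be found in the camera images.
- stand_foot: foot of the stand, fixed to the counter: low white square plate, 110 mm a side, 9 mm thick, with a short steel post (32 mm dia.) at its centre; the post's flat shoulder is 25 mm above the counter and carries a locating cone (16 mm wide at its base, 7 mm tall). Origin: centre of its underside, on the counter, z up.
- tier_large: loose tier, 0.42 kg: flat white round plate 150 mm across, 12 mm thick; steel grip spindle at its centre (32 mm dia., 12 to 60 mm above the underside), flat top with a locating cone 16 mm wide, 7 mm tall. Socket in the underside 22 mm wide, 9 mm deep, fits the cone below with 3 mm play all round. Origin: centre of the underside, z up. Seated: origin 25 mm above the foot's.
- tier_medium: loose tier, 0.3 kg: flat white round plate 120 mm across, 12 mm thick; steel grip spindle at its centre (32 mm dia., 12 to 60 mm above the underside), flat top with a locating cone 16 mm wide, 7 mm tall. Socket in the underside 22 mm wide, 9 mm deep, fits the cone below with 3 mm play all round. Origin: centre of the underside, z up. Seated: origin 60 mm above the large tier's.
- tier_small: loose tier, 0.2 kg: flat white round plate 90 mm across, 12 mm thick; steel grip spindle at its centre (32 mm dia., 12 to 60 mm above the underside), flat top with a locating cone 16 mm wide, 7 mm tall. Socket in the underside 22 mm wide, 9 mm deep, fits the cone below with 3 mm play all round. Origin: centre of the underside, z up. Seated: origin 60 mm above the medium tier's.
- finial: top knob of the stand, loose, 0.1 kg, standing upright: white disc 40 mm across, 12 mm thick; steel stem 22 mm dia. from 12 to 45 mm; steel ball 28 mm across on top, centred at 50 mm (top at 64 mm). Underside socket 22 mm wide, 9 mm deep, as in the tiers. Origin: centre of the underside, z up. Seated: origin 60 mm above the small tier's.
- meringue_cake: bystander: red domed cake with a white tip on a brass-coloured board, 66 mm across, 60 mm tall, loose. Origin: centre of the underside.
- chestnut_cake: bystander: brown cone-shaped cake on a brass-coloured board, 64 mm across, 60 mm tall, loose. Origin: centre of the underside.
- berry_tart: bystander: round tart with red berries, 66 mm across, 40 mm tall, loose. Origin: centre of the underside.
- sugar_jar: bystander: white jar with a steel cap, 52 mm across, 72 mm tall, loose. Origin: centre of the underside.
Not all that is in view belongs to the job. Leave any pink look-alike of the tier_medium alone.

How it is judged:
By the outcome, as a careful person would: the job done as asked, in the order asked, and still so for the second after the job is handed in, with the robot touching nothing.
It also fails if it takes over 106 s, if anything falls off the work surface, if the arm or the gripper's body presses on something with over 40 N, if the wrist force passes 120 N, or if a joint passes its speed limit or range.

## Working session

There is one attempt and no reset: what is moved stays moved. The work goes in short steps, Python scripts to look and compute and a shell command to move; the robot and the scene stay as the last step left them, time stands still between calls to the robot, and variables do not carry over. Pictures are saved under pics/ and viewed, at most 14 in all, crops included, and the job is handed in when it is done.

```bash
mkdir -p pics
cat > h.py <<'E'
import numpy as np, cv2
from cell import read_state, read_camera, sign_off, outline_of
from scipy.spatial.transform import Rotation as R
def ray(c,u,v,st=None):
    f=200/np.tan(np.radians(c["fov_y"])/2)
    a,b=(u-c["cx"])/f,(v-c["cy"])/f
    if "pose" in c: T=c["pose"]; d=np.array([a,-b,-1.])
    else:
        th=np.hypot(a,b); s=np.sin(th)/max(th,1e-9)
        d=np.array([a*s,-b*s,-np.cos(th)])
        W=np.eye(4); W[:3,:3]=R.from_euler('xyz',st["tcp_rot"]).as_matrix(); W[:3,3]=st["eef_pos"]
        T=W@c["T_tool_cam"]
    return T[:3,3],T[:3,:3]@d
def at(c,u,v,z,st=None):
    o,d=ray(c,u,v,st); return o+d*(z-o[2])/d[2]
NAMES="stand_foot tier_large tier_medium tier_small finial meringue_cake chestnut_cake berry_tart sugar_jar".split()
E
python3 - <<'E'
from h import *
st=read_state(); print(st)
ims=[]
for n in("top","scene"):
    c=read_camera(n); cv2.imwrite(f"pics/{n}0.png",c["img"])
    print(n,{k:v for k,v in c.items() if k!="img"})
    for t in NAMES:
        for o in outline_of(c,t)[:4]:
            u,v=o["pixel"]; ys,xs=np.nonzero(o["pixels"]); print(t,round(o["p"],2),np.round([u,v]),[xs.min(),xs.max(),ys.min(),ys.max()],np.round(at(c,u,v,.03),3))
E
```

```text
{'time_s': 0.0, 'q': array([ 1.32301356e+00,  3.14221200e-01, -4.80774709e-02,  1.21018552e+00,
       -2.11573414e-05,  1.57080404e+00]), 'qvel': array([ 0.00225429,  0.00066444, -0.00226053, -0.0007236 , -0.00113792,
        0.00114053]), 'joint_efforts': array([ 3.14730925e-03, -5.39587712e+01,  3.39753127e+01,  1.90143089e-02,
        6.60932928e-04, -1.65179529e-05]), 'eef_pos': array([0.14702708, 0.58115038, 0.24943812]), 'tcp_rot': array([-3.13990479e+00,  2.11703248e-05,  2.89380221e+00]), 'contact_force': array([-0.51362442,  0.30605653,  0.19866765]), 'torque': array([-0.00964505,  0.00456798, -0.04363088]), 'gripper_force': 0.0, 'width': 1.0002809378243043}
top {'fov_y': 43.05218270511345, 'cx': 322.384443262449, 'cy': 200.0137075265786, 'pose': array([[-0.02053406,  0.9945302 , -0.10241107,  0.30565459],
       [-0.99966469, -0.02203972, -0.01359228, -0.0282732 ],
       [-0.01577505,  0.10209763,  0.9946493 ,  1.49732941],
       [ 0.        ,  0.        ,  0.        ,  1.        ]]), 'shot': 1}
stand_foot 0.59 [262. 145.] [np.int64(237), np.int64(287), np.int64(120), np
[... 2247 characters left out ...]
4(280)] [ 0.449 -0.213  0.03 ]
finial 0.81 [314. 205.] [np.int64(307), np.int64(322), np.int64(193), np.int64(215)] [ 0.469 -0.003  0.03 ]
meringue_cake 0.94 [278. 348.] [np.int64(262), np.int64(294), np.int64(331), np.int64(363)] [ 0.612 -0.347  0.03 ]
chestnut_cake 0.55 [380. 246.] [np.int64(364), np.int64(390), np.int64(234), np.int64(260)] [ 0.665 -0.017  0.03 ]
chestnut_cake 0.15 [406. 196.] [np.int64(377), np.int64(430), np.int64(177), np.int64(217)] [0.649 0.153 0.03 ]
berry_tart 0.67 [421. 148.] [np.int64(413), np.int64(433), np.int64(138), np.int64(159)] [0.603 0.328 0.03 ]
sugar_jar 0.67 [198. 314.] [np.int64(187), np.int64(213), np.int64(301), np.int64(334)] [ 0.426 -0.384  0.03 ]
```

View pics/top0.png

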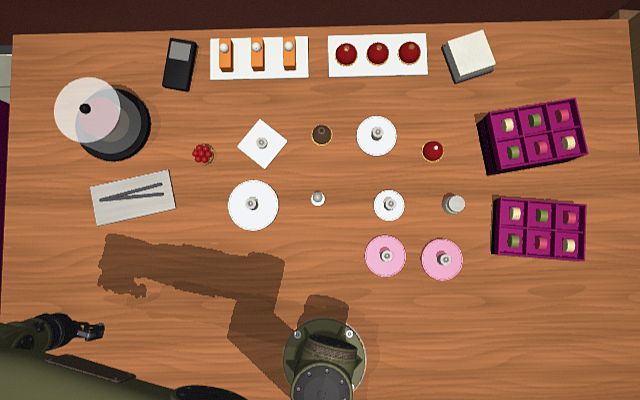

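View pics/scene0.png

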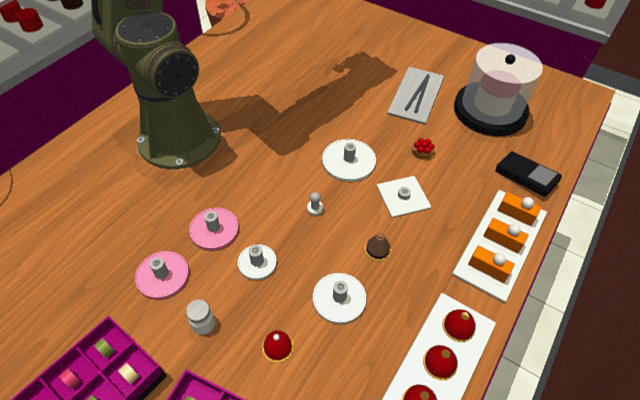

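The top view shows the foot at (262,145), large tier (254,207), white medium tier (374,136), small tier (390,205) and finial (317,196). What could be mistaken for the medium tier: white (374,136), pink (385,256) and pink (442,260). The description says white, so I choose (374,136) and check it in a crop. The other round white things are the cake dome at (87,110) and the jar at (453,204).

```bash
cat >> h.py <<'E'
from scipy.optimize import least_squares
RAD=dict(tier_large=(.075,.012),tier_medium=(.06,.012),tier_small=(.045,.012))
def hull(m):
    k,_=cv2.findContours(m.astype(np.uint8),0,cv2.CHAIN_APPROX_NONE); k=max(k,key=cv2.contourArea)
    return k[:,0].astype(float)
def circ(c,m,r,z,st=None):
    P=np.array([at(c,u,v,z,st)[:2] for u,v in hull(m)])
    s=least_squares(lambda p:np.hypot(*(P-p[:2]).T)-p[2],[*P.mean(0),r],loss='soft_l1',f_scale=.001)
    return s.x
def sq(c,m,z,st=None):
    P=np.array([at(c,u,v,z,st)[:2] for u,v in hull(m)])
    return cv2.minAreaRect((P*1000).astype(np.float32))
E
python3 - <<'E'
from h import *
for n in("top","scene"):
    c=read_camera(n)
    for t in RAD:
        for o in outline_of(c,t)[:3]: print(n,t,np.round(circ(c,o["pixels"],*RAD[t]),4))
    o=outline_of(c,"stand_foot")[0]; print(n,"foot",sq(c,o["pixels"],.009))
    if n=="top": cv2.imwrite("pics/crop.png",cv2.resize(c["img"][100:300,330:490],None,fx=3,fy=3))
E
```

```text
top tier_large [0.4467 0.1965 0.072 ]
top tier_medium [ 0.2907 -0.1859  0.0597]
top tier_medium [ 0.277  -0.3492  0.0588]
top tier_medium [ 0.6463 -0.1715  0.0571]
top tier_small [ 0.4383 -0.2027  0.0439]
top foot ((632.2926635742188, 168.86859130859375), (110.82376861572266, 111.33751678466797), 50.14797592163086)
scene tier_large [0.4538 0.192  0.0756]
scene tier_large [0.6366 0.1616 0.0604]
scene tier_large [0.6052 0.3471 0.0335]
scene tier_medium [ 0.6514 -0.1747  0.0586]
scene tier_medium [ 0.2976 -0.1886  0.0605]
scene tier_medium [ 0.2838 -0.3525  0.0615]
scene tier_small [ 0.4435 -0.2043  0.0465]
scene foot ((636.2978515625, 165.28945922851562), (112.52155303955078, 113.60247802734375), 49.73533248901367)
```

View pics/crop.png

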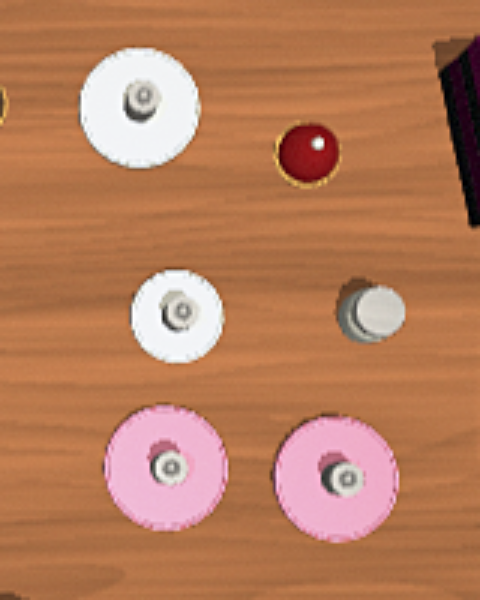

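```bash
python3 -m crank '0 0 0 0 0 .12 1;0 0 0 0 0 .12 1;0 0 0 0 0 .12 1;0 0 0 0 0 .12 1;0 0 0 0 0 .12 1;0 0 0 0 0 .12 1;0 0 0 0 0 .12 1;0 0 0 0 0 .12 1;0 0 0 0 0 .12 1;0 0 0 0 0 .12 1;0 0 0 0 0 .123 1;0 0 0 0 0 0 1'
```

```text
time_s: 2.5
eef_pos: [0.1472, 0.5817, 0.2503]
tcp_rot: [-3.142, 0.0, 1.568]
contact_force: [-0.7, -0.5, -0.5]
width: 0.998
gripper_force: 0.0
```

The crop shows the white medium tier at (140,107). The two plates at (165,467) and (336,480) are pink and stay where they are.

```bash
python3 -m crank '-30 24 0 0 0 0 1;-32 25 0 0 0 0 1;-33 25.5 0 0 0 0 1;-33 25.5 0 0 0 0 1;-33 25.5 0 0 0 0 1;-33 25.5 0 0 0 0 1;-33 25.5 0 0 0 0 1;-33 25.5 0 0 0 0 1;-33 25.5 0 0 0 0 1;-33 25.5 0 0 0 0 1;-32 25 0 0 0 0 1;-30 20 0 0 0 0 1'; python3 -m crank '0 0 0 0 0 0 1;0 0 0 0 0 0 1'
python3 - <<'E'
from h import *
st=read_state(); c=read_camera("wrist"); print(c["T_tool_cam"],c["fov_y"],c["cx"],c["cy"],st["eef_pos"],st["tcp_rot"])
cv2.imwrite("pics/w1.png",c["img"])
o=outline_of(c,"tier_large")[0]; print(o["p"],o["pixel"],circ(c,o["pixels"],.075,.012,st))
E
```

```text
time_s: 3.5
eef_pos: [0.4464, 0.1919, 0.2506]
tcp_rot: [3.14, -0.0, 1.574]
contact_force: [1.5, 0.3, -0.2]
width: 1.001
gripper_force: 0.0
time_s: 3.67
eef_pos: [0.4458, 0.1924, 0.2503]
tcp_rot: [-3.142, -0.0, 1.57]
contact_force: [-0.2, 1.7, 0.2]
width: 0.999
gripper_force: 0.0
[[-7.38313153e-05  9.57311877e-01  2.89057026e-01  7.36723784e-02]
 [ 9.99997576e-01  7.06788095e-04 -2.08535150e-03 -2.95881729e-05]
 [-2.20063382e-03  2.89056171e-01 -9.57309609e-01 -1.23871601e-01]
 [ 0.00000000e+00  0.00000000e+00  0.00000000e+00  1.00000000e+00]] 65.70646984690485 318.4477226372717 199.6962420065338 [0.44580897 0.19240584 0.25033778] [-3.14158327e+00 -2.40611757e-04  1.56962068e+00]
0.75 [321.8, 163.1] [0.45048611 0.20074353 0.07405363]
```

View pics/w1.png

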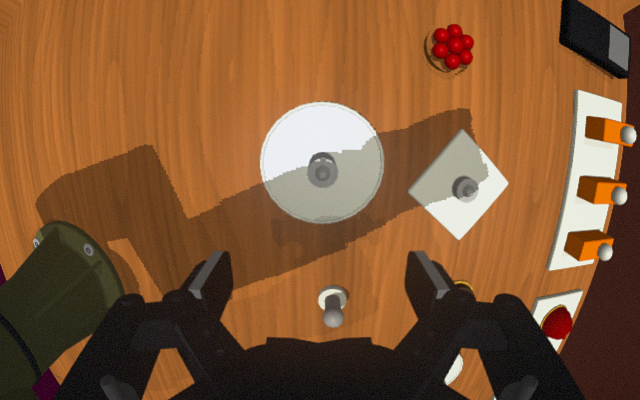

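The wrist view shows the large tier at (322,163), its spindle top at (322,170), and the foot at (460,188). I'll look at the foot from the same relative pose so the camera bias cancels.

```bash
python3 -m crank '-5 31 0 0 0 0 1;-5 37 0 0 0 0 1;-5 37 0 0 0 0 1;-5 37 0 0 0 0 1;-5 37 0 0 0 0 1;-4 7 0 0 0 0 1;0 0 0 0 0 0 1;0 0 0 0 0 0 1;0 0 0 0 0 0 1'
cat >> h.py <<'E'
def post(c,st,t,z,xy,r=.016):
    "refine: bright/dark top disc cannot be trusted; return world->pixel of xy,z"
    W=np.eye(4); W[:3,:3]=R.from_euler('xyz',st["tcp_rot"]).as_matrix(); W[:3,3]=st["eef_pos"]
    p=np.linalg.inv(W@c["T_tool_cam"])@[*xy,z,1]; x,y,zz=p[0],-p[1],-p[2]
    th=np.arctan2(np.hypot(x,y),zz); f=200/np.tan(np.radians(c["fov_y"])/2); s=f*th/np.hypot(x,y)
    return c["cx"]+x*s,c["cy"]+y*s
E
python3 - <<'E'
from h import *
st=read_state(); c=read_camera("wrist"); print(st["eef_pos"],st["tcp_rot"])
o=outline_of(c,"stand_foot")[0]; r=sq(c,o["pixels"],.009,st); print(o["p"],o["pixel"],r)
im=c["img"].copy(); xy=np.array(r[0])/1000
pt=[post(c,st,0,.025,xy+.016*np.array([np.cos(a),np.sin(a)])) for a in np.linspace(0,6.28,60)]
x0,y0=map(int,o["pixel"]); big=cv2.resize(im,None,fx=5,fy=5)
for u,v in pt: cv2.circle(big,(int(u*5+2),int(v*5+2)),1,(0,0,255),-1)
cv2.imwrite("pics/f1.png",big[y0*5-250:y0*5+250,x0*5-300:x0*5+300])
E
```

```text
time_s: 4.52
eef_pos: [0.6294, 0.1662, 0.2504]
tcp_rot: [-3.141, -0.0, 1.573]
contact_force: [-0.2, 0.0, -0.7]
width: 0.998
gripper_force: 0.0
[0.62936948 0.16616114 0.25037358] [-3.14054044e+00 -1.74357159e-04  1.57306981e+00]
0.92 [322.4, 165.0] ((634.8822631835938, 172.78904724121094), (109.13719940185547, 109.08480072021484), 50.257015228271484)
```

View pics/f1.png

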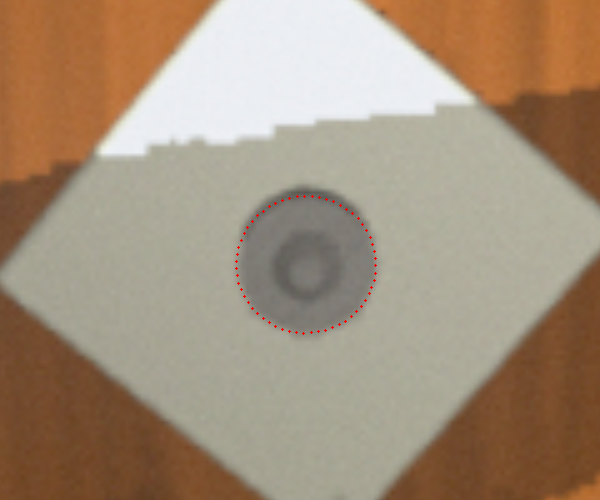

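The predicted post circle (red) lands on the real post at (305,265) in the crop, so the foot is at (0.635, 0.173). Next I'll go to the large tier.

```bash
python3 -m crank '7 -33 0 0 0 0 1;7 -37 0 0 0 0 1;7 -37 0 0 0 0 1;7 -37 10 0 0 0 1;6 -31 20 0 0 0 1;1 -5 35 0 0 0 1;0 0 35 0 0 0 1;0 0 30 0 0 0 1;0 0 20 0 0 0 1;0 0 0 0 0 0 1;0 0 0 0 0 0 1'
python3 - <<'E'
from h import *
P=[]
for i in range(3):
    st=read_state(); c=read_camera("wrist"); P.append(st["eef_pos"])
    o=outline_of(c,"tier_large")
    if o: print(o[0]["p"],circ(c,o[0]["pixels"],.075,.012,st))
print(np.mean(P,0),np.std(P,0),st["tcp_rot"])
E
```

```text
time_s: 5.53
eef_pos: [0.4495, 0.1998, 0.1003]
tcp_rot: [-3.14, 0.001, 1.572]
contact_force: [-0.0, 0.2, 0.0]
width: 1.002
gripper_force: 0.0
0.71 [0.45020025 0.20046827 0.07460478]
0.75 [0.45024264 0.20056149 0.07378038]
[0.45120162 0.20030154 0.10156816] [0.00119392 0.0003764  0.00086935] [ 3.13848442e+00 -1.46937493e-03  1.57098595e+00]
```

```bash
python3 -m crank '0 0 30 0 0 0 1;0 0 22 0 0 0 1;0 0 8 0 0 0 1;0 0 0 0 0 0 1;0 0 0 0 0 0 -1;0 0 0 0 0 0 -1;0 0 0 0 0 0 -1;0 0 0 0 0 0 -1;0 0 0 0 0 0 -1;0 0 0 0 0 0 -1;0 0 0 0 0 0 -1;0 0 0 0 0 0 -1' 50; python3 -m crank '0 0 0 0 0 0 -1;0 0 0 0 0 0 -1'
```

```text
time_s: 6.83
eef_pos: [0.4511, 0.2003, 0.0414]
tcp_rot: [3.141, -0.001, 1.571]
contact_force: [-1.8, -0.7, 7.2]
width: 0.367
gripper_force: 49.0
time_s: 7.0
eef_pos: [0.4511, 0.2003, 0.0414]
tcp_rot: [3.141, -0.001, 1.571]
contact_force: [-2.7, -0.8, 7.8]
width: 0.363
gripper_force: 49.0
```

```bash
python3 -m crank '0 0 -5 0 0 0 -1;0 0 -15 0 0 0 -1;0 0 -25 0 0 0 -1;-1 8 -15 0 0 0 -1;-3 20 0 0 0 0 -1;-5 32 0 0 0 0 -1;-6 37 0 0 0 0 -1;-6 37 0 0 0 0 -1;-4 32 0 0 0 0 -1;-2 15 0 0 0 0 -1;-1 4 0 0 0 0 -1;0 0 0 0 0 0 -1'; python3 -m crank '0 0 0 0 0 0 -1;0 0 0 0 0 0 -1'
python3 - <<'E'
from h import *
P=[]
for i in range(4): P.append(np.r_[read_state()["eef_pos"],read_state()["tcp_rot"]]); c=read_camera("wrist")
print(np.mean(P,0)); cv2.imwrite("pics/w2.png",c["img"])
E
```

```text
time_s: 8.0
eef_pos: [0.6362, 0.1713, 0.0995]
tcp_rot: [-3.14, 0.0, 1.57]
contact_force: [-0.3, -0.0, -4.6]
width: 0.363
gripper_force: 51.0
time_s: 8.17
eef_pos: [0.6341, 0.172, 0.0999]
tcp_rot: [-3.139, 0.0, 1.571]
contact_force: [-0.4, -0.2, -4.8]
width: 0.36
gripper_force: 51.0
[ 6.34468665e-01  1.72116758e-01  1.00194423e-01 -3.14025070e+00
  2.18981580e-04  1.57151991e+00]
```

View pics/w2.png

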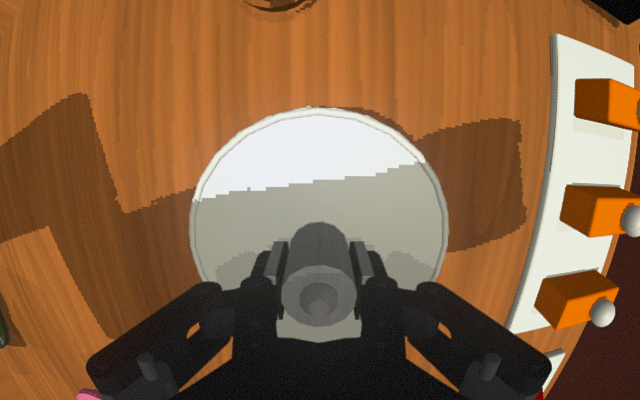

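The tier is held level, with its spindle at (320,290), centred between the fingers. I'll lower it.

```bash
python3 -m crank '0.3 1 4 0 0 0 -1;0 0 10 0 0 0 -1;0 0 8 0 0 0 -1;0 0 4 0 0 0 -1;0 0 2 0 0 0 -1;0 0 0 0 0 0 -1;0 0 0 0 0 0 -1'; python3 -m crank '0 0 2 0 0 0 -1;0 0 1.5 0 0 0 -1;0 0 0 0 0 0 -1;0 0 0 0 0 0 -1'
```

```text
time_s: 8.95
eef_pos: [0.6369, 0.1721, 0.072]
tcp_rot: [-3.141, 0.0, 1.571]
contact_force: [1.2, -0.6, -4.3]
width: 0.363
gripper_force: 51.1
time_s: 9.28
eef_pos: [0.6369, 0.1722, 0.0688]
tcp_rot: [-3.142, -0.0, 1.571]
contact_force: [0.5, 0.3, -4.4]
width: 0.362
gripper_force: 51.1
```

```bash
python3 -m crank '0 -0.5 1 0 0 0 -1;0 0 1 0 0 0 -1;0 0 0 0 0 0 -1;0 0 0 0 0 0 -1'; python3 -m crank '0 0 1 0 0 0 -1;0 0 0 0 0 0 -1;0 0 0 0 0 0 -1'
```

```text
time_s: 9.62
eef_pos: [0.6364, 0.1722, 0.0667]
tcp_rot: [-3.141, 0.0, 1.571]
contact_force: [-0.6, 0.6, -4.4]
width: 0.364
gripper_force: 51.1
time_s: 9.87
eef_pos: [0.6366, 0.1722, 0.0664]
tcp_rot: [3.141, -0.0, 1.571]
contact_force: [-2.8, 0.1, 1.7]
width: 0.362
gripper_force: 51.7
```

Force reversed exactly at the seated height, so it is home. I'll release it and lift away.

```bash
python3 -m crank '0 0 0 0 0 0 -0.1;0 0 0 0 0 0 0.2;0 0 0 0 0 0 1;0 0 0 0 0 0 1;0 0 0 0 0 0 1;0 0 0 0 0 0 1;0 0 0 0 0 0 1'; python3 -m crank '0 0 -20 0 0 0 1;0 0 -35 0 0 0 1;0 0 -35 0 0 0 1;0 0 -35 0 0 0 1;0 0 -35 0 0 0 1;0 0 -30 0 0 0 1;0 0 -5 0 0 0 1;-20 0 0 0 0 0 1;-36 0 0 0 0 0 1;-36 0 0 0 0 0 1;-36 0 0 0 0 0 1'
python3 - <<'E'
from h import *
c=read_camera("scene"); cv2.imwrite("pics/s2.png",cv2.resize(c["img"][100:300,250:480],None,fx=3,fy=3))
E
```

```text
time_s: 10.45
eef_pos: [0.6365, 0.1722, 0.0658]
tcp_rot: [3.141, -0.0, 1.571]
contact_force: [0.2, -0.6, -0.4]
width: 1.002
gripper_force: 0.0
time_s: 11.37
eef_pos: [0.6362, 0.0433, 0.2605]
tcp_rot: [-3.141, 0.0, 1.572]
contact_force: [0.5, -0.4, 0.8]
width: 1.005
gripper_force: 0.0
```

View pics/s2.png

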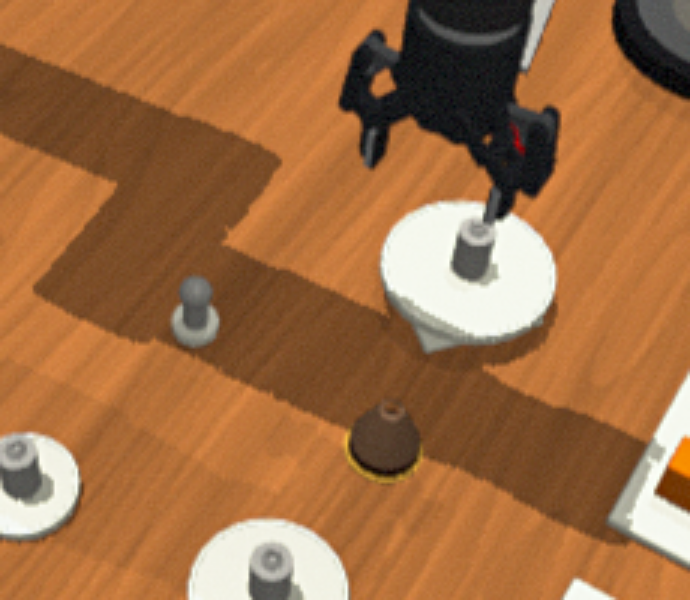

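The large tier at (468,270) in the crop is level on the foot. Next is the white medium tier.

```bash
python3 -m crank '-38 1 0 0 0 0 1;-38 1 0 0 0 0 1;-38 1 2 0 0 0 1;-38 1 2 0 0 0 1;-38 1 2 0 0 0 1;-30 1 2 0 0 0 1;-6 1 2 0 0 0 1;0 0 0 0 0 0 1;0 0 0 0 0 0 1;0 0 0 0 0 0 1'
python3 - <<'E'
from h import *
for i in range(2):
    st=read_state(); c=read_camera("wrist"); print(st["eef_pos"])
    for o in outline_of(c,"tier_medium")[:3]: print(o["p"],o["pixel"],np.median(c["img"][o["pixels"]],0),circ(c,o["pixels"],.06,.012,st))
E
```

```text
time_s: 12.25
eef_pos: [0.6435, -0.1804, 0.2507]
tcp_rot: [-3.141, -0.001, 1.572]
contact_force: [-0.4, -0.7, -0.1]
width: 0.999
gripper_force: 0.0
[ 0.64349018 -0.18042509  0.25068165]
0.68 [88.9, 178.2] [154. 124. 235.] [ 0.29768697 -0.183072    0.06281465]
0.58 [320.3, 159.6] [158. 175. 177.] [ 0.65037589 -0.16898537  0.05927103]
0.56 [101.0, 274.1] [152. 123. 233.] [ 0.28468156 -0.34487637  0.0628775 ]
[ 0.64367119 -0.18019586  0.25100621]
0.92 [320.7, 161.2] [159. 175. 177.] [ 0.65032293 -0.16912391  0.05878557]
0.92 [90.8, 178.2] [154. 124. 235.] [ 0.29775561 -0.18349083  0.06287108]
0.8 [100.6, 275.2] [152. 123. 233.] [ 0.28500722 -0.34515761  0.06265987]
```

The white (unsaturated) one is at (0.650, −0.169). I'll descend and grip.

```bash
python3 -m crank '6 4 10 0 0 0 1;5 3 28 0 0 0 1;0 0.3 37 0 0 0 1;0 0 37 0 0 0 1;0 0 30 0 0 0 1;0 0 30 0 0 0 1;0 0 22 0 0 0 1;0 0 12 0 0 0 1;0 0 5 0 0 0 1;0 0 0 0 0 0 1;0 0 0 0 0 0 1'
```

```text
time_s: 13.37
eef_pos: [0.6517, -0.1707, 0.0409]
tcp_rot: [3.14, 0.0, 1.571]
contact_force: [0.2, 0.0, 0.3]
width: 1.0
gripper_force: 0.0
```

```bash
python3 -m crank '0 0 0 0 0 0 -1;0 0 0 0 0 0 -1;0 0 0 0 0 0 -1;0 0 0 0 0 0 -1;0 0 0 0 0 0 -1;0 0 0 0 0 0 -1;0 0 0 0 0 0 -1;0 0 0 0 0 0 -1;0 0 0 0 0 0 -1;0 0 0 0 0 0 -1' 50
python3 - <<'E'
from h import *
P=[]
for i in range(4): P.append(read_state()["eef_pos"]); read_camera("wrist")
print(np.mean(P,0))
E
```

```text
time_s: 14.2
eef_pos: [0.651, -0.171, 0.0408]
tcp_rot: [3.141, 0.0, 1.571]
contact_force: [-2.0, -0.3, 4.7]
width: 0.361
gripper_force: 49.6
[ 0.65101034 -0.17097667  0.04076428]
```

```bash
python3 -m crank '0 0 -5 0 0 0 -1;0 0 -15 0 0 0 -1;0 0 -30 0 0 0 -1;0 0 -35 0 0 0 -1;5 0 -28 0 0 0 -1;18 -1 -7 0 0 0 -1;32 -1 0 0 0 0 -1;38 -2 0 0 0 0 -1;38 -2 0 0 0 0 -1;38 -2 0 0 0 0 -1;38 -2 0 0 0 0 -1;38 -2 0 0 0 0 -1'; python3 -m crank '38 -2 0 0 0 0 -1;32 -1 0 0 0 0 -1;18 0 0 0 0 0 -1;7 0 0 0 0 0 -1;1 0 0 0 0 0 -1;0 0 0 0 0 0 -1;0 0 0 0 0 0 -1'
python3 - <<'E'
from h import *
P=[]
for i in range(4): P.append(np.r_[read_state()["eef_pos"],read_state()["tcp_rot"]]); c=read_camera("wrist")
print(np.mean(P,0))
E
```

```text
time_s: 15.4
eef_pos: [0.638, 0.0758, 0.1595]
tcp_rot: [-3.141, 0.0, 1.571]
contact_force: [0.6, -0.4, -3.4]
width: 0.363
gripper_force: 50.1
time_s: 15.98
eef_pos: [0.6357, 0.1688, 0.1596]
tcp_rot: [-3.141, 0.001, 1.57]
contact_force: [0.2, 0.2, -3.1]
width: 0.357
gripper_force: 50.1
[ 6.35799688e-01  1.68696410e-01  1.59681536e-01 -3.14122428e+00
  5.75996975e-04  1.56910323e+00]
```

Correct by +1.8 (tool x) and +0.8 (tool y), then lower 34 mm.

```bash
python3 -m crank '1.8 0.8 3 0 0 0 -1;0 0 8 0 0 0 -1;0 0 8 0 0 0 -1;0 0 5 0 0 0 -1;0 0 2 0 0 0 -1;0 0 0 0 0 0 -1;0 0 0 0 0 0 -1'; python3 -m crank '0 0 2 0 0 0 -1;0 0 2 0 0 0 -1;0 0 1.5 0 0 0 -1;0 0 0 0 0 0 -1;0 0 0 0 0 0 -1'
```

```text
time_s: 16.77
eef_pos: [0.6364, 0.172, 0.1335]
tcp_rot: [-3.141, 0.0, 1.571]
contact_force: [0.2, 0.4, -3.4]
width: 0.359
gripper_force: 50.1
time_s: 17.18
eef_pos: [0.6365, 0.172, 0.1282]
tcp_rot: [-3.141, 0.0, 1.571]
contact_force: [0.6, -0.2, -2.6]
width: 0.363
gripper_force: 50.1
```

```bash
python3 -m crank '-1 0 1 0 0 0 -1;0 0 1 0 0 0 -1;0 0 0 0 0 0 -1;0 0 0 0 0 0 -1'; python3 -m crank '0 0 1 0 0 0 -1;0 0 0 0 0 0 -1;0 0 0 0 0 0 -1'
```

```text
time_s: 17.52
eef_pos: [0.6365, 0.171, 0.1262]
tcp_rot: [-3.141, 0.0, 1.571]
contact_force: [0.0, 0.6, -3.9]
width: 0.363
gripper_force: 50.1
time_s: 17.77
eef_pos: [0.6369, 0.1711, 0.1257]
tcp_rot: [3.141, -0.0, 1.571]
contact_force: [-1.2, -0.1, -0.1]
width: 0.363
gripper_force: 50.3
```

```bash
python3 -m crank '0 0 0.4 0 0 0 -1;0 0 0 0 0 0 -1;0 0 0 0 0 0 -0.1;0 0 0 0 0 0 0.2;0 0 0 0 0 0 1;0 0 0 0 0 0 1;0 0 0 0 0 0 1;0 0 0 0 0 0 1;0 0 0 0 0 0 1'; python3 -m crank '0 0 -15 0 0 0 1;0 0 -35 0 0 0 1;0 0 -35 0 0 0 1;0 0 -30 0 0 0 1;0 0 -10 0 0 0 1;-20 -8 0 0 0 0 1;-34 -15 0 0 0 0 1;-36 -18 0 0 0 0 1;-36 -18 0 0 0 0 1;-36 -18 0 0 0 0 1;-36 -18 0 0 0 0 1;-36 -18 0 0 0 0 1';python3 -m crank '-36 -20 0 0 0 0 1;-36 -20 0 0 0 0 1;-36 -20 0 0 0 0 1;-30 -17 0 0 0 0 1;-10 -6 0 0 0 0 1;0 0 0 0 0 0 1;0 0 0 0 0 0 1'
python3 - <<'E'
from h import *
c=read_camera("scene"); cv2.imwrite("pics/s3.png",cv2.resize(c["img"][100:300,250:480],None,fx=3,fy=3))
st=read_state(); c=read_camera("wrist"); print(st["eef_pos"])
for o in outline_of(c,"tier_small")[:2]: print(o["p"],o["pixel"],np.median(c["img"][o["pixels"]],0),circ(c,o["pixels"],.045,.012,st))
E
```

```text
time_s: 18.52
eef_pos: [0.6365, 0.171, 0.1248]
tcp_rot: [-3.141, 0.0, 1.571]
contact_force: [0.6, -0.5, 0.6]
width: 1.004
gripper_force: 0.0
time_s: 19.52
eef_pos: [0.5222, -0.0644, 0.2495]
tcp_rot: [-3.141, 0.0, 1.571]
contact_force: [0.4, -1.1, -0.4]
width: 1.004
gripper_force: 0.0
time_s: 20.1
eef_pos: [0.4404, -0.2111, 0.2497]
tcp_rot: [3.141, -0.001, 1.569]
contact_force: [-0.3, 0.4, 0.7]
width: 1.006
gripper_force: 0.0
[ 0.44086037 -0.21049326  0.24970698]
0.58 [318.9, 163.8] [231. 236. 235.] [ 0.44113619 -0.19945339  0.04409644]
```

View pics/s3.png

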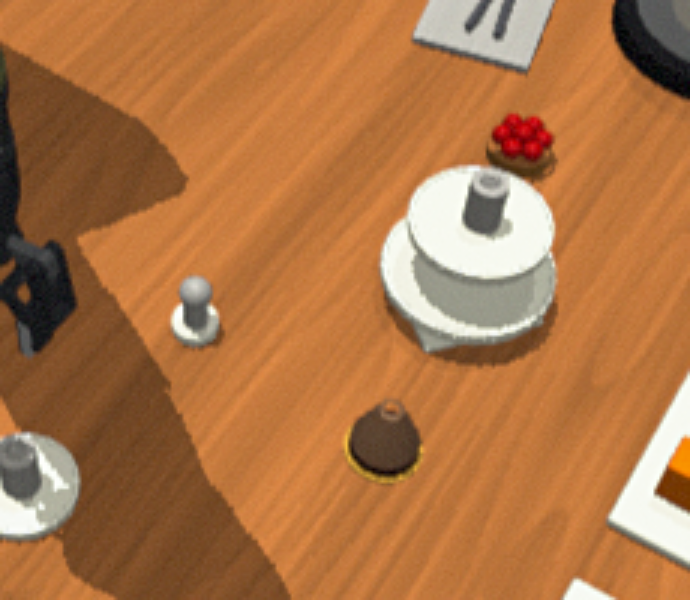

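Medium tier at (480,225) in the crop sits level on the large one. Next is the small tier.

```bash
python3 -m crank '6 0.5 10 0 0 0 1;5 0.5 28 0 0 0 1;0 0 37 0 0 0 1;0 0 37 0 0 0 1;0 0 25 0 0 0 1;0 0 12 0 0 0 1;0 0 0 0 0 0 1;0 0 0 0 0 0 1'
python3 - <<'E'
from h import *
for i in range(2):
    st=read_state(); c=read_camera("wrist"); print(st["eef_pos"])
    for o in outline_of(c,"tier_small")[:1]: print(o["p"],o["pixel"],circ(c,o["pixels"],.045,.012,st))
E
```

```text
time_s: 20.92
eef_pos: [0.4412, -0.1986, 0.1]
tcp_rot: [-3.14, -0.001, 1.572]
contact_force: [0.3, 0.6, 0.2]
width: 1.002
gripper_force: 0.0
[ 0.44119653 -0.19862966  0.1000263 ]
0.6 [319.0, 214.0] [ 0.44122849 -0.19962254  0.04504201]
[ 0.4426079  -0.19970109  0.10178673]
0.96 [315.6, 213.7] [ 0.44118033 -0.19964525  0.04562433]
```

```bash
python3 -m crank '0 0 25 0 0 0 1;0 0 24 0 0 0 1;0 0 9 0 0 0 1;0 0 2 0 0 0 1;0 0 0 0 0 0 1'; python3 -m crank '0 0 0 0 0 0 -1;0 0 0 0 0 0 -1;0 0 0 0 0 0 -1;0 0 0 0 0 0 -1;0 0 0 0 0 0 -1;0 0 0 0 0 0 -1;0 0 0 0 0 0 -1;0 0 0 0 0 0 -1;0 0 0 0 0 0 -1;0 0 0 0 0 0 -1' 50
python3 - <<'E'
from h import *
P=[]
for i in range(5): P.append(read_state()["eef_pos"]); read_camera("wrist")
print(np.mean(P,0))
E
```

```text
time_s: 21.53
eef_pos: [0.4415, -0.2, 0.0411]
tcp_rot: [-3.141, -0.0, 1.571]
contact_force: [-0.2, -0.2, 0.3]
width: 1.002
gripper_force: 0.0
time_s: 22.37
eef_pos: [0.442, -0.2003, 0.0417]
tcp_rot: [3.141, 0.001, 1.571]
contact_force: [-1.8, -0.5, 5.4]
width: 0.362
gripper_force: 49.1
[ 0.44194287 -0.20025438  0.04172086]
```

```bash
python3 -m crank '0 0 -5 0 0 0 -1;0 0 -15 0 0 0 -1;0 0 -30 0 0 0 -1;0 0 -37 0 0 0 -1;0 0 -37 0 0 0 -1;0 0 -34 0 0 0 -1;9 5 -18 0 0 0 -1;20 11 -3 0 0 0 -1;32 17 0 0 0 0 -1;35 18 0 0 0 0 -1;35 18 0 0 0 0 -1;35 18 0 0 0 0 -1'; python3 -m crank '35 18 0 0 0 0 -1;35 18 0 0 0 0 -1;35 18 0 0 0 0 -1;35 18 0 0 0 0 -1;30 16 0 0 0 0 -1;22 12 0 0 0 0 -1;11 6 0 0 0 0 -1;3 2 0 0 0 0 -1;0 0 0 0 0 0 -1;0 0 0 0 0 0 -1'
python3 - <<'E'
from h import *
P=[]
for i in range(4): P.append(np.r_[read_state()["eef_pos"],read_state()["tcp_rot"]]); c=read_camera("wrist")
print(np.mean(P,0))
E
```

```text
time_s: 23.62
eef_pos: [0.5288, -0.0324, 0.2203]
tcp_rot: [3.141, 0.0, 1.57]
contact_force: [0.6, -1.2, -1.7]
width: 0.362
gripper_force: 49.8
time_s: 24.45
eef_pos: [0.6359, 0.1708, 0.2198]
tcp_rot: [-3.141, 0.001, 1.57]
contact_force: [-0.3, -0.7, -0.9]
width: 0.363
gripper_force: 49.9
[ 6.36000782e-01  1.70562335e-01  2.20008285e-01 -3.14101922e+00
  6.14970720e-04  1.56945698e+00]
```

```bash
python3 -m crank '1.5 0.6 3 0 0 0 -1;0 0 8 0 0 0 -1;0 0 8 0 0 0 -1;0 0 4 0 0 0 -1;0 0 2 0 0 0 -1;0 0 0 0 0 0 -1;0 0 0 0 0 0 -1'; python3 -m crank '0 0 2 0 0 0 -1;0 0 2 0 0 0 -1;0 0 1.5 0 0 0 -1;0 0 0 0 0 0 -1;0 0 0 0 0 0 -1'
```

```text
time_s: 25.23
eef_pos: [0.637, 0.1735, 0.1946]
tcp_rot: [-3.141, 0.0, 1.571]
contact_force: [-0.3, -0.2, -0.8]
width: 0.359
gripper_force: 49.9
time_s: 25.65
eef_pos: [0.6371, 0.1735, 0.1893]
tcp_rot: [-3.141, 0.0, 1.571]
contact_force: [0.7, -0.2, -2.6]
width: 0.365
gripper_force: 49.9
```

```bash
python3 -m crank '-1 0 1 0 0 0 -1;0 0 1 0 0 0 -1;0 0 0 0 0 0 -1;0 0 0 0 0 0 -1'; python3 -m crank '0 0 1 0 0 0 -1;0 0 0 0 0 0 -1;0 0 0 0 0 0 -1'
```

```text
time_s: 25.98
eef_pos: [0.6371, 0.1725, 0.1873]
tcp_rot: [-3.141, 0.0, 1.571]
contact_force: [0.1, 0.2, -2.0]
width: 0.356
gripper_force: 49.9
time_s: 26.23
eef_pos: [0.6375, 0.1726, 0.1868]
tcp_rot: [3.141, -0.0, 1.571]
contact_force: [0.5, 0.8, 0.4]
width: 0.367
gripper_force: 50.0
```

```bash
python3 -m crank '0 0 0.4 0 0 0 -1;0 0 0 0 0 0 -1;0 0 0 0 0 0 -0.1;0 0 0 0 0 0 0.2;0 0 0 0 0 0 1;0 0 0 0 0 0 1;0 0 0 0 0 0 1;0 0 0 0 0 0 1;0 0 0 0 0 0 1'; python3 -m crank '0 0 -15 0 0 0 1;0 0 -30 0 0 0 1;0 0 -25 0 0 0 1;-10 -10 0 0 0 0 1;-22 -22 0 0 0 0 1;-28 -28 0 0 0 0 1;-28 -28 0 0 0 0 1;-28 -28 0 0 0 0 1;-28 -28 0 0 0 0 1;-24 -20 0 0 0 0 1;-10 -8 0 0 0 0 1;0 0 5 0 0 0 1'; python3 -m crank '0 0 3 0 0 0 1;0 0 0 0 0 0 1;0 0 0 0 0 0 1'
python3 - <<'E'
from h import *
c=read_camera("scene"); cv2.imwrite("pics/s4.png",cv2.resize(c["img"][80:280,250:480],None,fx=3,fy=3))
st=read_state(); c=read_camera("wrist"); print(st["eef_pos"])
o=outline_of(c,"finial")[0]; print(o["p"],o["pixel"]); 
im=cv2.resize(c["img"],None,fx=5,fy=5); x0,y0=map(int,o["pixel"]); cv2.imwrite("pics/fin.png",im[y0*5-200:y0*5+200,x0*5-200:x0*5+200]); print(x0-40,y0-40)
np.save("fin.npy",o["pixels"]); import pickle; pickle.dump((c,st),open("fin.pkl","wb"))
E
```

```text
time_s: 26.98
eef_pos: [0.6371, 0.1725, 0.1859]
tcp_rot: [-3.141, 0.0, 1.571]
contact_force: [-0.5, 0.2, -0.7]
width: 0.998
gripper_force: 0.0
time_s: 27.98
eef_pos: [0.4642, -0.0072, 0.2522]
tcp_rot: [3.14, 0.001, 1.568]
contact_force: [0.2, -0.4, 0.3]
width: 0.999
gripper_force: 0.0
time_s: 28.23
eef_pos: [0.4659, -0.0047, 0.2476]
tcp_rot: [-3.141, -0.0, 1.572]
contact_force: [-0.5, 0.4, -0.1]
width: 1.0
gripper_force: 0.0
[ 0.46591817 -0.00467429  0.24768181]
0.76 [317.6, 161.2]
277 121
```

View pics/s4.png

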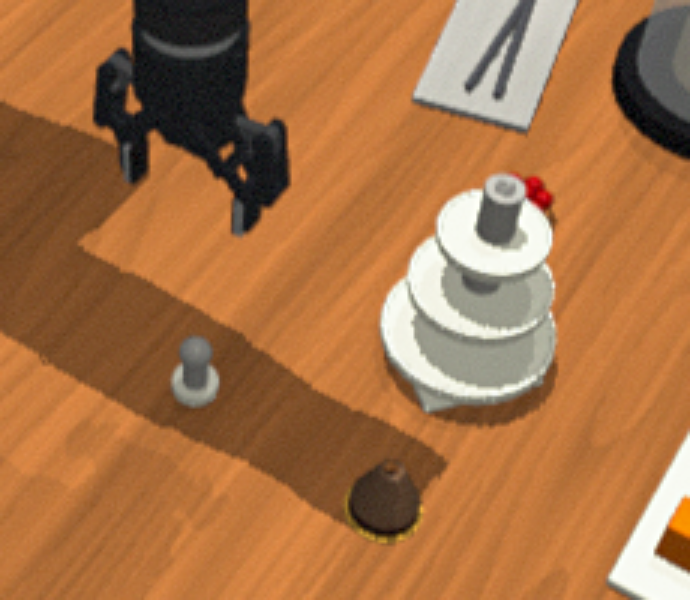

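View pics/fin.png

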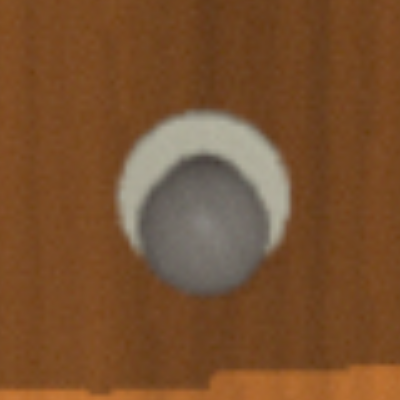

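The stack is level with the small tier at (495,230) in the crop. In the finial crop the disc centre is about (203.5,197.5) and the ball centre about (203.5,225.5).

Run:
```python
from h import *
import pickle
c,st=pickle.load(open("fin.pkl","rb"))
f=lambda x,y:(277+(x-2)/5,121+(y-2)/5)
print(at(c,*f(203.5,197.5),.012,st),at(c,*f(203.5,225.5),.05,st))
```

```text
[0.4652123  0.00904343 0.012     ] [0.46528173 0.00938123 0.05      ]
```

```bash
python3 -m crank '7 0 10 0 0 0 1;7 0 28 0 0 0 1;0 0 37 0 0 0 1;0 0 37 0 0 0 1;0 0 32 0 0 0 1;0 0 28 0 0 0 1;0 0 17 0 0 0 1;0 0 6 0 0 0 1;0 0 2 0 0 0 1;0 0 0 0 0 0 1;0 0 0 0 0 0 1'; python3 -m crank '0 0 0 0 0 0 -1;0 0 0 0 0 0 -1;0 0 0 0 0 0 -1;0 0 0 0 0 0 -1;0 0 0 0 0 0 -1;0 0 0 0 0 0 -1;0 0 0 0 0 0 -1;0 0 0 0 0 0 -1;0 0 0 0 0 0 -1;0 0 0 0 0 0 -1;0 0 0 0 0 0 -1' 40
python3 - <<'E'
from h import *
P=[]
for i in range(5): P.append(read_state()["eef_pos"]); read_camera("wrist")
print(np.mean(P,0))
E
```

```text
time_s: 29.3
eef_pos: [0.4662, 0.0087, 0.052]
tcp_rot: [3.14, -0.0, 1.571]
contact_force: [0.6, 0.4, -0.5]
width: 1.002
gripper_force: 0.0
time_s: 30.22
eef_pos: [0.4655, 0.0085, 0.0515]
tcp_rot: [3.141, 0.0, 1.571]
contact_force: [-2.1, 0.1, 6.0]
width: 0.302
gripper_force: 39.0
[0.46546331 0.00848172 0.0514763 ]
```

```bash
python3 -m crank '0 0 -5 0 0 0 -1;0 0 -15 0 0 0 -1;0 0 -28 0 0 0 -1;0 0 -35 0 0 0 -1;0 0 -35 0 0 0 -1;0 0 -35 0 0 0 -1;0 0 -35 0 0 0 -1;0 0 -30 0 0 0 -1;0 0 -16 0 0 0 -1;0 0 -5 0 0 0 -1;5 5 -1 0 0 0 -1;12 13 0 0 0 0 -1'; python3 -m crank '20 21 0 0 0 0 -1;24 25 0 0 0 0 -1;26 27 0 0 0 0 -1;26 27 0 0 0 0 -1;22 23 0 0 0 0 -1;16 17 0 0 0 0 -1;9 9 0 0 0 0 -1;4 4 0 0 0 0 -1;0 0 0 0 0 0 -1;0 0 0 0 0 0 -1;0 0 0 0 0 0 -1'
python3 - <<'E'
from h import *
P=[]
for i in range(4): P.append(np.r_[read_state()["eef_pos"],read_state()["tcp_rot"]]); c=read_camera("wrist")
print(np.mean(P,0)); cv2.imwrite("pics/w3.png",c["img"])
c=read_camera("scene"); cv2.imwrite("pics/s5.png",cv2.resize(c["img"][100:220,330:480],None,fx=5,fy=5))
E
```

```text
time_s: 31.47
eef_pos: [0.4821, 0.025, 0.2904]
tcp_rot: [-3.14, 0.001, 1.569]
contact_force: [0.3, 0.3, -0.3]
width: 0.302
gripper_force: 39.5
time_s: 32.38
eef_pos: [0.6353, 0.1718, 0.2904]
tcp_rot: [-3.14, 0.001, 1.57]
contact_force: [0.7, 0.1, -0.9]
width: 0.299
gripper_force: 39.5
[ 6.35535592e-01  1.71744880e-01  2.90990287e-01 -1.57035906e+00
  2.59236774e-04  1.57006142e+00]
```

View pics/s5.png

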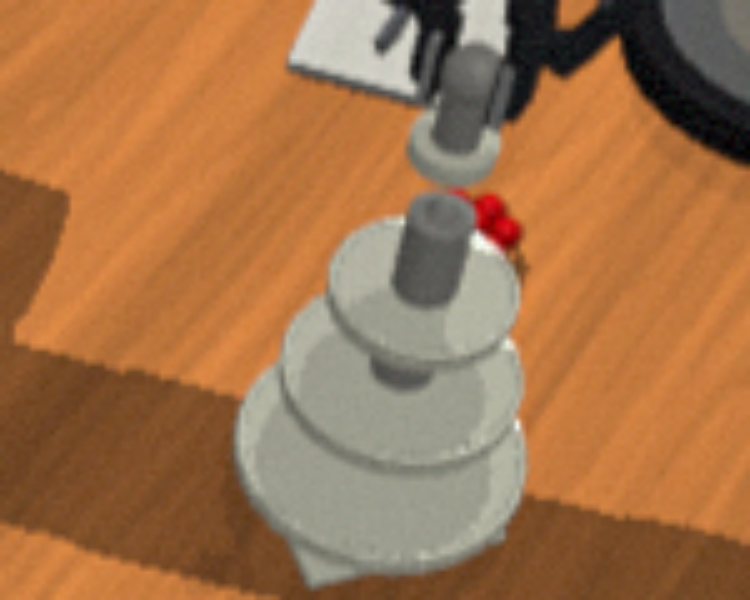

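View pics/w3.png

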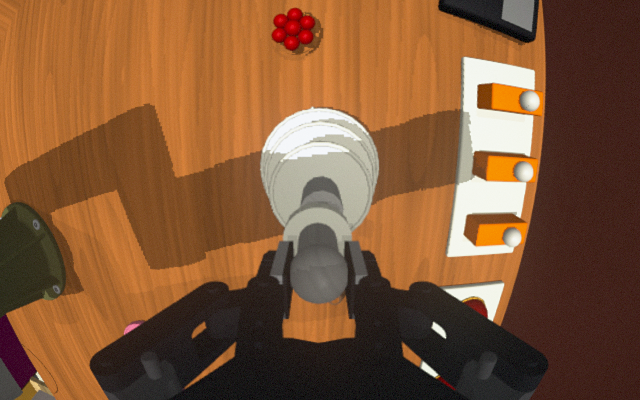

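The finial at (455,110) in the scene crop hangs upright above the spindle at (438,215). I'll lower it.

```bash
python3 -m crank '0.6 1.4 3 0 0 0 -1;0 0 8 0 0 0 -1;0 0 8 0 0 0 -1;0 0 4 0 0 0 -1;0 0 2 0 0 0 -1;0 0 0 0 0 0 -1;0 0 0 0 0 0 -1'; python3 -m crank '0 0 2 0 0 0 -1;0 0 2 0 0 0 -1;0 0 2 0 0 0 -1;0 0 0 0 0 0 -1;0 0 0 0 0 0 -1'
```

```text
time_s: 33.22
eef_pos: [0.6375, 0.1731, 0.2658]
tcp_rot: [-3.141, 0.0, 1.571]
contact_force: [1.0, 0.3, -1.1]
width: 0.299
gripper_force: 39.5
time_s: 33.63
eef_pos: [0.6375, 0.1731, 0.2599]
tcp_rot: [-3.141, 0.0, 1.571]
contact_force: [-0.7, -0.3, -0.7]
width: 0.301
gripper_force: 39.5
```

```bash
python3 -m crank '-0.4 0 1.5 0 0 0 -1;0 0 1 0 0 0 -1;0 0 0 0 0 0 -1;0 0 0 0 0 0 -1'; python3 -m crank '0 0 1 0 0 0 -1;0 0 0 0 0 0 -1;0 0 0 0 0 0 -1'
```

```text
time_s: 33.97
eef_pos: [0.6375, 0.1727, 0.2574]
tcp_rot: [-3.141, 0.0, 1.571]
contact_force: [0.8, -0.2, -0.6]
width: 0.299
gripper_force: 39.5
time_s: 34.22
eef_pos: [0.6377, 0.1727, 0.2566]
tcp_rot: [3.141, -0.0, 1.571]
contact_force: [-0.2, 0.3, -0.7]
width: 0.304
gripper_force: 39.6
```

```bash
python3 -m crank '0 0 0.7 0 0 0 -1;0 0 0 0 0 0 -1;0 0 0 0 0 0 -1'
```

```text
time_s: 34.47
eef_pos: [0.6379, 0.1728, 0.2565]
tcp_rot: [3.14, -0.0, 1.571]
contact_force: [-0.2, -0.0, 3.1]
width: 0.301
gripper_force: 39.8
```

Contact at the seated height. I'll release, lift clear and check.

```bash
python3 -m crank '0 0 0 0 0 0 -0.3;0 0 0 0 0 0 0;0 0 0 0 0 0 1;0 0 0 0 0 0 1;0 0 0 0 0 0 1;0 0 0 0 0 0 1;0 0 0 0 0 0 1'; python3 -m crank '0 0 -10 0 0 0 1;0 0 -25 0 0 0 1;0 0 -30 0 0 0 1;0 0 -25 0 0 0 1;-10 -10 0 0 0 0 1;-22 -22 0 0 0 0 1;-28 -28 0 0 0 0 1;-28 -28 0 0 0 0 1;-20 -20 0 0 0 0 1;-5 -5 0 0 0 0 1;0 0 0 0 0 0 1;0 0 0 0 0 0 1'
python3 - <<'E'
from h import *
c=read_camera("scene"); cv2.imwrite("pics/s6.png",cv2.resize(c["img"][100:220,330:480],None,fx=5,fy=5))
c=read_camera("top"); cv2.imwrite("pics/t6.png",c["img"])
E
```

```text
time_s: 35.05
eef_pos: [0.6375, 0.1727, 0.2557]
tcp_rot: [-3.141, 0.0, 1.571]
contact_force: [0.2, -0.4, -0.1]
width: 0.999
gripper_force: 0.0
time_s: 36.05
eef_pos: [0.5252, 0.0599, 0.3468]
tcp_rot: [3.14, -0.001, 1.57]
contact_force: [-1.0, -0.4, 0.3]
width: 1.002
gripper_force: 0.0
```

View pics/s6.png

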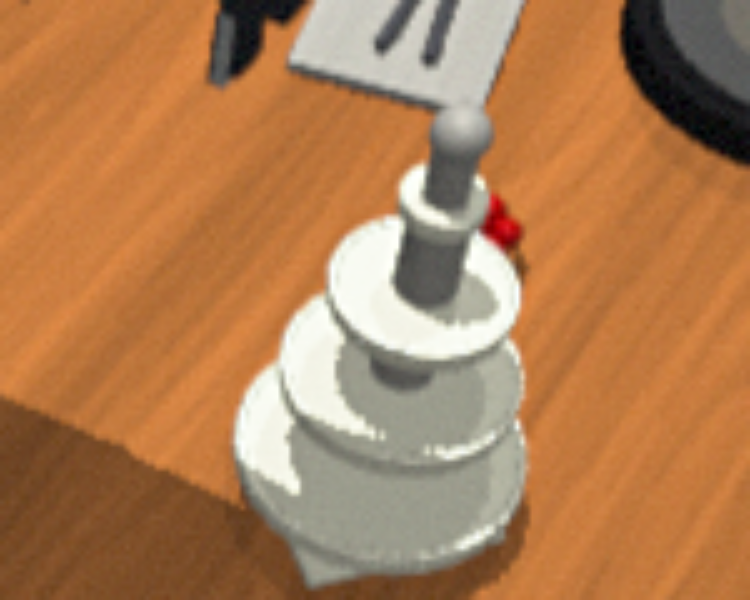

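View pics/t6.png

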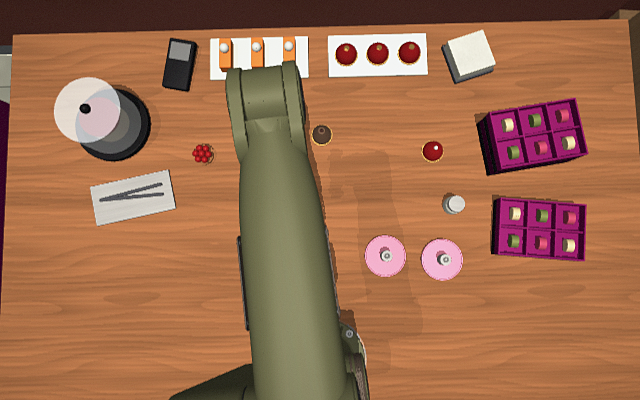

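The scene crop shows the finial at (450,165) seated level on the stack. The top view shows the cakes, tart, jar and pink plates where they were. I'll hand in.

```bash
python3 -c "
from cell import sign_off; print(sign_off())"
```

```text
the job is handed in; nothing more can be done
None
```

I assembled the pastry stand on its foot in the order asked, with the large, medium and small tiers and then the finial all seated level in the final picture, and handed it in at about 36 s with the cakes, tart and jar where they were.

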